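Fit the setting wheel and bring its pointer to the mark

ROBOT

A 6-joint arm with a two-finger parallel gripper is mounted at the origin on a cart in front of the work surface, level with it; the furniture and walls round the work are solid. World frame = base frame: x ahead of the robot, y to its left, z up, the work surface at z = 0. Lengths are in m, angles in degrees, forces in N, time in s.
With the tool pointing down it reaches from about 0.275 to 0.75 m from the base axis. Payload 10.2 kg.
Tool frame: the origin (TCP) lies on the centre line of the jaws, within the pads' length; the fingertips stand 8 mm ahead of it and the grasp point (between the pads) lies 11 mm behind it; z points along the fingers, y is the line along which they close (so a half turn about z gives the same grasp; the last joint's range is limited). The gripper opens to 85 mm and grips with 20 to 120 N. Pads are 22 mm wide; open, the fingers measure 114 mm over their backs; the gripper's body (76 mm by 85 mm) begins 54 mm behind the grasp point. The pads swing forward as they close: fully open they stand 13 mm farther back than shut.
Start: joints at [-75.94, 17.928, 85.812, -0, 76.261, -12.8], TCP at [0.237, -0.468, 0.239] pointing down, gripper open.
Joint ranges: [-168.41, 168.41], [-55.51, 124.54], [10.69, 146.95], [-70.63, 250.63], [1, 178], [-165.06, 165.06]. Speed limits (degrees/s): [136.94, 136.94, 172.46, 180, 180, 180].

INTERFACE

Orientations are given as [roll, pitch, yaw] about the fixed x, y, z axes, in that order (R = Rz(yaw) Ry(pitch) Rx(roll)).
In Python, from plant import readout, vision, hand_in gives the robot as it stands. The module is installed in compiled form; this text tells all that it offers.
- The arm moves only by the shell command python3 -m jog 'ROWS'. ROWS is JSON, a list of rows, each a list of 5 numbers: the shift along the tool's x, y, z in m, then the turn about the tool's z in degrees, then the opening, from 0 (shut) to 1 (fully open). A call has 1 to 20 rows; each row shifts and turns the commanded pose from where the row before left it, along the tool's axes as they then stand; what a row does not reach is not made up. A row lasts 1/12 s, in which the tool goes at most 41.7 mm and 7.16 degrees, less where a joint would pass 70% of its speed; a pose out of reach is approached as far as the arm can. A call with a gripper value outside its range is refused whole. The fingers move at their own pace and stop on an object; the grip force is fixed at half the most. Time passes only in rows, so rows that do not move let the fingers close. It gives the time, the measured TCP pose, the force, the opening and the grip force at its end, in the units of the state.
- readout.observe(): the state, without advancing time (a new reading comes with each control period).
- vision.camera(name): name is "side" or "top"; returns a dict with "img" (480x640x3 uint8, red, green, blue), "mtx" (3x3 intrinsics, pixels), "dist_coeffs" ([k1, k2, p1, p2, k3] as OpenCV has them; the pictures are not rectified), "R" (3x3) and "t" (3): a world point X has camera coordinates R X + t. Camera axes: x right, y down, z forward; pixel columns grow to the right and rows downward; lengths in m; the calibration is good to about 2 mm. A picture is of the moment at which its call begins. There is no depth.
- hand_in(): hands the job in; it is judged then, once.
The state is a dict: "clock": time; "joint_pos": joint angles; "qvel": joint speeds; "joint_efforts": joint torques, N m; "position": TCP position; "eef_rot": TCP orientation; "contact_force": force on the tool from outside, world axes, zero at the start; "wrist_torque": the same for the moment, N m; "gripper_width": finger opening in m; "gripper_force": force on a finger pad.
Only numpy, scipy, OpenCV 4.12 (cv2) and the standard library are available. Lean on these libraries where they do the work, as an engineer would, in place of code of your own. Each camera call takes 0.05 s, during which the arm holds its last target. There are 200 camera calls.

TASK

Fit the loose handwheel on the rotary stage's spindle: lower it over the centre post with its pointer well to the left of the mark and, pressing only lightly, feel round for the drive pin until the wheel drops fully home. Then turn the stiff spindle with the wheel until the wheel's pointer stands in line with the mark on the index post at the far side, and let go of it. Do not force the wheel against the stage, and leave the other things alone.

Things in the scene. Friction and masses are not known exactly. Their poses are not given: they have to be found in the camera images.
- handwheel: loose aluminium handwheel, 0.25 to 0.45 kg, rim 99 mm across, 56 mm high over its grip bar; origin at the centre of its underside, z up its axis, x from the axis towards the pointer. Rim of 11 mm round bar, its middle 44 mm from the axis and 10 mm above the underside; across it a hub bar 78 mm long (x), 34 mm wide, 20 mm high. It starts lying on a felt mat 2 mm thick
- grip (a point): middle of the wheel's black grip bar, on the axis 38 mm above the underside; the bar is 52 mm long (along the wheel's x), 14 mm wide (y), and stands from 20 to 56 mm above the underside
- pin_hole (a point): mouth of the pin hole in the wheel's underside, 26 mm from the axis towards the pointer, 12 mm wide; the centre bore on the axis is 18 mm wide; both are 20 mm deep with a 1.5 mm chamfer at the mouth
- pointer (a point): tip of the wheel's pointer, 60 mm from the wheel's axis along its x, 10 mm above its underside
- stage: rotary stage fixed to the surface: round grey base 152 mm across, with a turning steel spindle in the middle and an index post at its edge; origin at the centre of its underside, on the spindle's axis; z up, x towards the index post. The spindle is stiff (about 0.12 N m both ways, turns at least 30 degrees past the mark) and stays where it is left; its bearing is delicate: 50 N at most, knocks included
- flange (a point): centre of the top of the spindle's flange (76 mm across), 36 mm above the surface, where the wheel's underside rests when home; axes of the stage. The drive pin stands on the flange 26 mm from the axis: 8 mm across, 8 mm high, tip slightly tapered. Where it starts is not reported: 28 to 84 degrees counterclockwise, seen from above, from the direction of the mark
- spindle_top (a point): top centre of the centre post, on the axis, 54 mm above the surface; the post is 16 mm across and rises 18 mm from the flange, its top 4 mm tapered to 9 mm. A wheel over the post but not over the pin rides 8 mm too high; it drops home once its pin hole is within about 4 degrees of the pin (2 mm of play each way)
- mark (a point): engraved line on the inner face of the index post, 65 mm from the spindle's axis along the stage's x, 46 mm above the surface, level with the pointer of a wheel that is home; axes of the stage. The post is 9 mm thick, 14 mm wide, its top 52 mm above the surface
- ring_gauge: steel ring gauge, 58 mm across, 18 mm high, a bystander; origin at the centre of its underside
- milled_block: milled aluminium block 32x56x22 mm, a bystander; origin at the centre of its underside
- turned_hub: turned flanged hub 30 mm across, 22 mm high, a bystander; origin at the centre of its underside
Mind the look-alikes: they are no part of the job. Of the things shaped like the stage, the grey one is meant.

How it is judged (in metres and radians):
On the way:
1. the wheel sits fully home over the centre post and the drive pin, its pointer still more than 20 mm short of the mark (z of handwheel in the frame of stage below 0.0385 m and horizontal distance between handwheel and stage below 0.004 m and y of pointer in the frame of mark above 0.02 m), for 0.1 s.
At the end, for the whole second after the job is handed in: The wheel is home on the spindle (underside within 2.5 mm of the flange, axis within 4 mm of the spindle's, level within 3.4 degrees), its pointer in line with the mark within 3 mm sideways, at rest and released (z of handwheel in the frame of stage below 0.0385 m and horizontal distance between handwheel and stage below 0.004 m and angle between handwheel's own z axis and vertical below 0.06 rad and x of pointer in the frame of mark above -0.012 m and y of pointer in the frame of mark between -0.003 and 0.003 m and linear speed of handwheel below 0.01 m/s); the robot touches nothing.
It fails at once if the wheel is forced against the stage or its spindle with more than 50 N (short knocks included) (contact force between handwheel and stage above 50 N).
It fails at once if a bystander is moved by more than 10 mm (distance of any of ring_gauge, milled_block, turned_hub from where it was at the start of the episode above 0.01 m).
It also fails if it takes over 54 s, if anything falls off the work surface, if the arm or the gripper's body presses on something with over 40 N, if the wrist force passes 120 N, or if a joint passes its speed limit or range.

## Working session

There is one attempt and no reset: what is moved stays moved. The work goes in short steps, Python scripts to look and compute and a shell command to move; the robot and the scene stay as the last step left them, time stands still between calls to the robot, and variables do not carry over. Pictures are saved under pics/ and viewed, at most 10 in all, crops included, and the job is handed in when it is done.

```bash
mkdir -p pics; python3 - <<'E'
from plant import readout, vision
import cv2, pickle
print(readout.observe())
d={}
for n in("top","side"):
    c=vision.camera(n); d[n]=c
    cv2.imwrite(f"pics/{n}0.png",c["img"][:,:,::-1]); print(n,c["mtx"],c["dist_coeffs"],c["R"],c["t"])
pickle.dump(d,open("c0.pkl","wb"))
E
```

```text
{'clock': 0.0, 'joint_pos': array([-7.59398748e+01,  1.79603266e+01,  8.58524262e+01,  8.63342990e-04,
        7.62606900e+01, -1.27992521e+01]), 'qvel': array([ 0.0422987 , -0.02710629,  0.02147805,  0.0014345 ,  0.00592197,
       -0.05284036]), 'joint_efforts': array([-3.48226768e-04, -4.12268865e+01, -2.59741598e+01, -1.73111512e-04,
        4.21758508e-03,  4.90697616e-06]), 'position': array([ 0.23713535, -0.46812992,  0.23873759]), 'eef_rot': array([-1.79928568e+02, -1.70877568e-02,  2.68591610e+01]), 'contact_force': array([-0.73550089, -0.81863189,  0.51520017]), 'wrist_torque': array([0.02691284, 0.05602412, 0.00090485]), 'gripper_force': 0.0, 'gripper_width': 0.08515348302036814}
top [[547.06520288   0.         312.76635591]
 [  0.         547.06520288 250.08767481]
 [  0.           0.           1.        ]] [0.03639629 0.         0.         0.         0.        ] [[-0.01972447 -0.99979909 -0.00356826]
 [-0.99609676  0.0199583  -0.08598207]
 [ 0.08603601  0.00185838 -0.99629029]] [-0.04364689  0.56403499  1.46073082]
side [[458.27665884   0.         324.19474755]
 [  0.         458.27665884 240.77995866]
 [  0.           0.           1.        ]] [0.00602586 0.         0.         0.         0.        ] [[-0.81455872 -0.58006268 -0.00462259]
 [-0.23285156  0.334262   -0.91326287]
 [ 0.53129487 -0.74282986 -0.40734453]] [0.4221441  0.20266337 0.74599815]
```

View pics/top0.png

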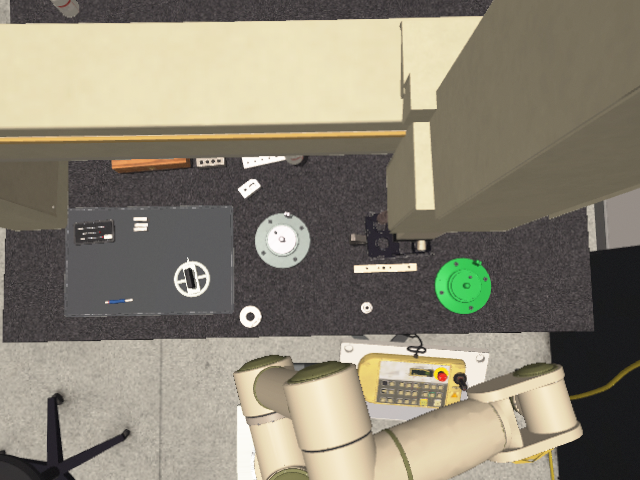

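View pics/side0.png

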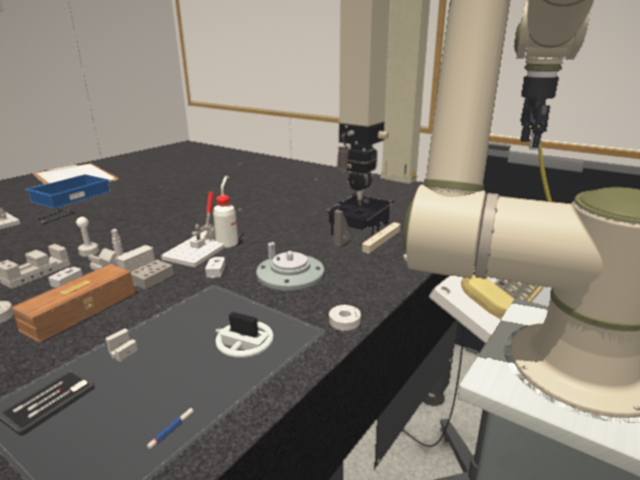

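The top view shows the white wheel at about (192,279) with its pointer up at (188,260), the grey stage at (282,240) and its index post at (288,214). The ring gauge is at (250,317), the hub at (367,308), and the green stage is the decoy. The side view has the wheel at (244,335) and the stage at (290,268). Next I'll measure using enlarged crops.

```bash
cat > h.py <<'E'
import numpy as np, cv2
def ray(c,uv):
    p=cv2.undistortPoints(np.array([[uv]],float),c["mtx"],np.array(c["dist_coeffs"]))[0,0]
    R=np.array(c["R"]);t=np.array(c["t"])
    return -R.T@t, R.T@np.array([p[0],p[1],1])
def onz(c,uv,z):
    o,d=ray(c,uv); return o+d*(z-o[2])/d[2]
def pix(c,X):
    R=np.array(c["R"])
    return cv2.projectPoints(np.array([X],float),cv2.Rodrigues(R)[0],np.array(c["t"],float),c["mtx"],np.array(c["dist_coeffs"]))[0][0,0]
def tri(a,ua,b,ub):
    A=0;B=0
    for c,u in((a,ua),(b,ub)):
        o,d=ray(c,u); d=d/np.linalg.norm(d); P=np.eye(3)-np.outer(d,d); A=A+P; B=B+P@o
    return np.linalg.solve(A,B)
E
python3 - <<'E'
import pickle; from h import *
d=pickle.load(open("c0.pkl","rb"))
T=d["top"];S=d["side"]
I=T["img"]; J=S["img"]
def up(im,x0,y0,w,h,f): return cv2.resize(im[y0:y0+h,x0:x0+w],None,fx=f,fy=f,interpolation=cv2.INTER_CUBIC)
a=np.vstack([np.hstack([up(I,165,252,56,52,7),up(I,253,207,56,63,7)[:364]]),np.hstack([up(J,208,305,78,60,5),up(J,252,235,78,60,5)])[:,:784]] ) if False else None
r1=np.hstack([up(I,164,252,56,56,7),up(I,254,211,56,56,7)])
r2=np.hstack([up(J,214,306,64,48,6),up(J,256,238,70,48,6)])
r2=cv2.copyMakeBorder(r2[:208] if False else cv2.resize(r2,(784,200+80)),0,0,0,0,cv2.BORDER_CONSTANT)
out=np.vstack([r1[:,:784],r2])
out=cv2.resize(out,(700,600))
cv2.imwrite("pics/crop0.png",out[:,:,::-1])
g=cv2.cvtColor(I,cv2.COLOR_RGB2GRAY)
# wheel: bright mask
m=((g>150)*255).astype(np.uint8); m[:252]=0;m[308:]=0;m[:,:164]=0;m[:,220:]=0
cs,_=cv2.findContours(m,cv2.RETR_EXTERNAL,cv2.CHAIN_APPROX_NONE); c=max(cs,key=cv2.contourArea)
e=cv2.fitEllipse(cv2.convexHull(c)); print("wheel ell",e); print(onz(T,e[0],.012))
print("scale mm/px", np.linalg.norm(onz(T,(193,280),.012)-onz(T,(192,280),.012)))
# black grip
mk=((g<45)*255).astype(np.uint8); mk[:262]=0;mk[297:]=0;mk[:,:176]=0;mk[:,208:]=0
cs,_=cv2.findContours(mk,cv2.RETR_EXTERNAL,cv2.CHAIN_APPROX_NONE); c=max(cs,key=cv2.contourArea); print("grip",cv2.minAreaRect(c),cv2.contourArea(c))
# stage base
hsv=cv2.cvtColor(I,cv2.COLOR_RGB2HSV)
ms=((g>110)*255).astype(np.uint8); ms[:208]=0;ms[272:]=0;ms[:,:250]=0;ms[:,314:]=0
cs,_=cv2.findContours(ms,cv2.RETR_EXTERNAL,cv2.CHAIN_APPROX_NONE); c=max(cs,key=cv2.contourArea); e=cv2.fitEllipse(cv2.convexHull(c)); print("stage",e,onz(T,e[0],.02))
mf=((g>205)*255).astype(np.uint8); mf[:222]=0;mf[262:]=0;mf[:,:262]=0;mf[:,303:]=0
cs,_=cv2.findContours(mf,cv2.RETR_EXTERNAL,cv2.CHAIN_APPROX_NONE); c=max(cs,key=cv2.contourArea); e=cv2.fitEllipse(cv2.convexHull(c)); print("flange",e,onz(T,e[0],.036))
E
```

```text
wheel ell ((191.4221954345703, 277.826416015625), (35.01233673095703, 38.60038757324219), 175.097412109375)
[0.4949583 0.2768947 0.012    ]
scale mm/px 0.0027137389517812366
grip ((191.41293334960938, 277.7892761230469), (18.213619232177734, 2.998126983642578), 77.00537872314453) 33.0
stage ((282.18634033203125, 239.95907592773438), (55.10818862915039, 56.15090560913086), 26.156221389770508) [0.59280502 0.0279765  0.02      ]
flange ((281.42010498046875, 239.3083038330078), (30.256563186645508, 31.17422103881836), 98.8211669921875) [0.59291242 0.02909354 0.036     ]
```

View pics/crop0.png

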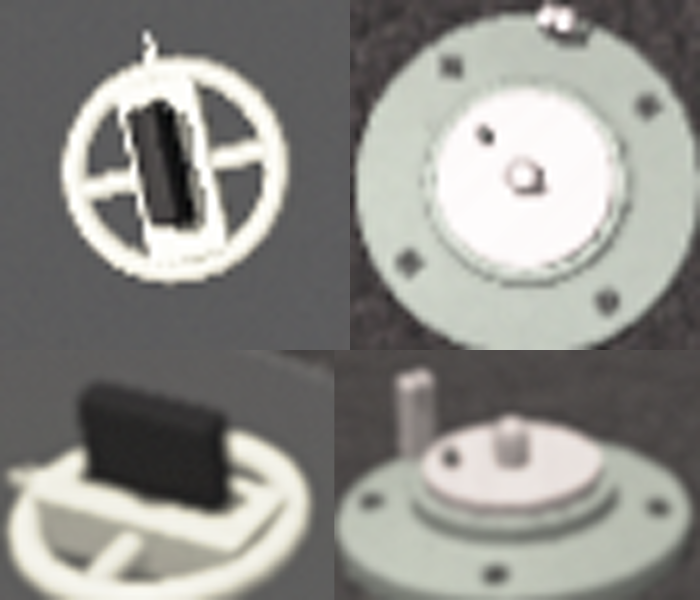

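The crop shows the pointer at original pixel (187.7,257.6) and the rim centre at about (192.0,279.2). A dark pin spot on the flange is at (275.6,232.3), and the index post top is at (287,213).

```bash
python3 - <<'E'
import pickle; from h import *
d=pickle.load(open("c0.pkl","rb"))
T=d["top"];S=d["side"]
f=lambda x,y:(164+x/6.25 if x<350 else 254+(x-350)/6.25, 211+y/6.25 if x>=350 else 252+y/6.25)
sx=lambda x,y:(x/(6*784/804*700/784)+214, 306) 
ws=onz(T,f(175,170),.012); wp=onz(T,f(148,35),.012)
print("wheel",ws,"pointer",wp, np.linalg.norm(wp-ws), np.degrees(np.arctan2(*(wp-ws)[1::-1])))
# hub bar edges in crop: left edge (122,100)->(150,258); right edge (190,80)->(225,240)
for a,b in(((150,258),(122,100)),((225,240),(190,80)),((150,225),(132,110))):
    q=onz(T,f(*b),.022)-onz(T,f(*a),.022); print("dir",np.degrees(np.arctan2(q[1],q[0])))
fl=onz(T,(281.42,239.31),.036); base=onz(T,(282.19,239.96),.02)
topc=onz(T,f(522,174),.054); print("flange",fl,"post top",topc)
p=onz(T,f(556,14),.052); print("ixpost",p,np.linalg.norm((p-topc)[:2]),np.degrees(np.arctan2(*(p-fl)[1::-1])))
for z in(.037,.044):
    p=onz(T,f(485,133),z); print("pin",p,np.linalg.norm((p-fl)[:2]),np.degrees(np.arctan2(*(p-fl)[1::-1])))
# side post top: crop coords
k=700/784*784/ (64*6+70*6); kv=280/(48*6)*600/672
def g(x,y): 
    x/=k;y=(y-350)/kv
    return (214+x/6,306+y/6) if x<384 else (256+(x-384)/6,238+y/6)
print("tri spindle top",tri(T,f(522,174),S,g(513,420)))
print("tri pin",tri(T,f(485,133),S,g(450,457)))
print("tri ixtop",tri(T,f(556,14),S,g(416,374)))
print("grip top", tri(T,f(163,160),S,g(152,398)))
E
```

```text
wheel [0.49119026 0.27532633 0.012     ] pointer [0.55036774 0.28707354 0.012     ] 0.06033217591690361 11.227719483399023
dir 10.05545028985873
dir 12.216699497160045
dir 8.899808762737981
flange [0.59290782 0.02909389 0.036     ] post top [0.5922285  0.02774537 0.054     ]
ixpost [0.66109562 0.01225966 0.052     ] 0.07058673564338841 -13.867899737693191
pin [0.61218634 0.04445248 0.037     ] 0.024648481851305772 38.54322964909288
pin [0.61134209 0.04396536 0.044     ] 0.023685077113118885 38.89414688325748
tri spindle top [0.5916999  0.02737598 0.05520202]
tri pin [0.61217659 0.04448621 0.03868929]
tri ixtop [0.6604167  0.01181732 0.05326678]
grip top [0.49440454 0.27114044 0.05552117]
```

```bash
python3 -m jog '[[0.0282,-0.0274,0,0,1],[0.0282,-0.0274,0,0,1],[0.0282,-0.0274,0,0,1],[0.0282,-0.0274,0,0,1],[0.0282,-0.0274,0,0,1],[0.0282,-0.0274,0,0,1],[0.0282,-0.0274,0,0,1],[0.0282,-0.0274,0,0,1],[0.0282,-0.0274,0,0,1],[0.0282,-0.0274,0,0,1],[0.0282,-0.0274,0,0,1],[0.0282,-0.0274,0,0,1],[0.0282,-0.0274,0,0,1],[0.0282,-0.0274,0,0,1],[0.0282,-0.0274,0,0,1],[0.0282,-0.0274,0,0,1],[0.0282,-0.0274,0,0,1],[0.0282,-0.0274,0,0,1],[0.0282,-0.0274,0,0,1],[0.0282,-0.0274,0,0,1]]'
python3 -m jog '[[0,0,0,5.3,1],[0,0,0,5.3,1],[0,0,0,5.3,1],[0,0,0.03,0,1],[0,0,0.03,0,1],[0,0,0.03,0,1],[0,0,0,0,1],[0,0,0,0,1]]'
```

```text
clock: 1.77
position: [0.4928, 0.2774, 0.2389]
eef_rot: [-180.0, 0.0, 26.9]
contact_force: [0.0, -1.2, 0.5]
gripper_width: 0.0855
gripper_force: 0.0
clock: 2.43
position: [0.4924, 0.2752, 0.1489]
eef_rot: [180.0, 0.1, 11.0]
contact_force: [-0.0, -0.3, 1.1]
gripper_width: 0.0853
gripper_force: 0.0
```

```bash
python3 -m jog '[[0,0.001,0.02,0,1],[0,0,0.02,0,1],[0,0,0.02,0,1],[0,0,0.02,0,1],[0,0,0.018,0,1],[0,0,0.015,0,1],[0,0,0,0,1],[0,0,0,0,0],[0,0,0,0,0],[0,0,0,0,0],[0,0,0,0,0],[0,0,0,0,0],[0,0,0,0,0],[0,0,0,0,0],[0,0,0,0,0],[0,0,0,0,0],[0,0,0,0,0],[0,0,0,0,0]]'
python3 -m jog '[[0,0,-0.02,0,0],[0,0,-0.02,0,0],[0,0,-0.02,0,0],[0,0,-0.02,0,0],[0,0,-0.02,0,0],[0,0,0,0,0],[0,0,0,0,0]]'
```

```text
clock: 3.93
position: [0.493, 0.2745, 0.0366]
eef_rot: [-180.0, -0.0, 11.0]
contact_force: [-1.4, 1.3, 5.6]
gripper_width: 0.0129
gripper_force: 62.3
clock: 4.52
position: [0.4929, 0.2742, 0.1358]
eef_rot: [180.0, -0.0, 11.0]
contact_force: [-0.1, 0.4, -3.4]
gripper_width: 0.0131
gripper_force: 61.2
```

```bash
python3 -m jog '[[0.0065,0.0327,0,0,0],[0.0065,0.0327,0,0,0],[0.0065,0.0327,0,0,0],[0.0065,0.0327,0,0,0],[0.0065,0.0327,0,0,0],[0.0065,0.0327,0,0,0],[0.0065,0.0327,0,0,0],[0.0065,0.0327,0,0,0],[0,0,0,-5.8,0],[0,0,0,-5.8,0],[0,0,0,-5.8,0],[0,0,0,-5.8,0],[0,0,0,-5.8,0],[0,0,0.015,0,0],[0,0,0.015,0,0],[0,0,0,0,0],[0,0,0,0,0]]'
python3 - <<'E'
from plant import readout, vision
import pickle; from h import *
d={n:vision.camera(n) for n in("top","side")}
pickle.dump(d,open("c1.pkl","wb"))
o=readout.observe(); print(o["position"],o["contact_force"])
def up(im,x0,y0,w,h,f): return cv2.resize(im[y0:y0+h,x0:x0+w],None,fx=f,fy=f,interpolation=cv2.INTER_CUBIC)
out=np.hstack([up(d["top"]["img"],242,195,80,80,5),up(d["side"]["img"],250,210,80,80,5)])
cv2.imwrite("pics/c1.png",out[:,:,::-1])
E
```

```text
clock: 5.93
position: [0.5927, 0.0275, 0.1043]
eef_rot: [-179.8, 0.2, 40.0]
contact_force: [0.8, 0.0, -2.5]
gripper_width: 0.0132
gripper_force: 61.0
[0.59377766 0.02736893 0.10624258] [ 0.46760287  0.55089942 -4.14944745]
```

View pics/c1.png

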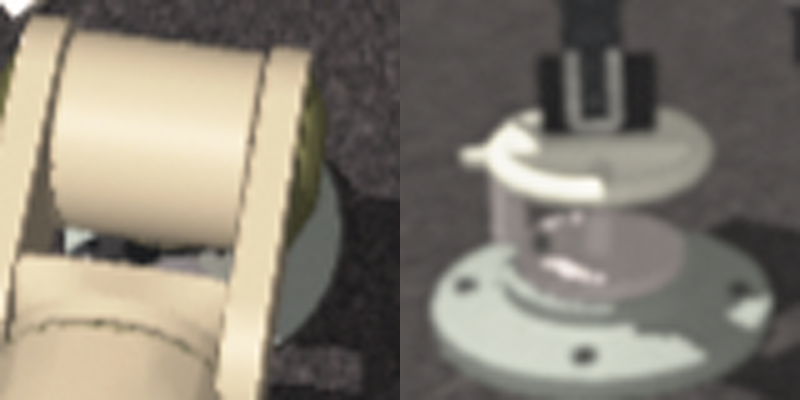

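The top view is hidden by the arm. The side view shows the wheel level above the stage, with the rim spanning crop x 488–713 and the pointer tip at pixel (262.6,241). I'll compare these with the prediction.

```bash
python3 - <<'E'
import pickle; from h import *
d0=pickle.load(open("c0.pkl","rb"));d=pickle.load(open("c1.pkl","rb")); S=d["side"]
p=np.array([.5935,.0274,.1053]); u=p[2]-.0346
def rimbox(cx,cy,z,r=.044,t=.0055):
    P=[]
    for a in np.linspace(0,2*np.pi,90):
        for b in np.linspace(0,2*np.pi,12):
            rr=r+t*np.cos(b); P.append(pix(S,[cx+rr*np.cos(a),cy+rr*np.sin(a),z+.01+t*np.sin(b)]))
    P=np.array(P); return P.min(0),P.max(0)
a,b=rimbox(p[0],p[1],u); print("pred rim",a,b,"crop",(a-[250,210])*5,(b-[250,210])*5)
for yw in(37,40,43):
    q=np.radians(yw); print(yw,pix(S,[p[0]+.06*np.cos(q),p[1]+.06*np.sin(q),u+.01]))
# jacobians
c=pix(S,[p[0],p[1],u+.01]); print([pix(S,[p[0]+dx,p[1]+dy,u+.01])-c for dx,dy in((.01,0),(0,.01))])
print("spindle top pred",pix(S,[.5925,.028,.054]), "flange centre",pix(S,[.5925,.028,.036]))
# initial side image: spindle flange mask (pink bright)
J=d0["side"]["img"].astype(int); 
sub=J[240:300,250:335]; m=((sub[:,:,0]-sub[:,:,1]>3)&(sub.sum(2)>480)).astype(np.uint8)*255
cs,_=cv2.findContours(m,cv2.RETR_EXTERNAL,cv2.CHAIN_APPROX_NONE); k=max(cs,key=cv2.contourArea); print(cv2.boundingRect(k))
def fb(r,z,cx=.5925,cy=.028):
    P=np.array([pix(S,[cx+r*np.cos(a),cy+r*np.sin(a),z]) for a in np.linspace(0,6.28,90)]); return P.min(0),P.max(0)
print("flange pred",fb(.038,.036),"base pred",fb(.076,0.0))
E
```

```text
pred rim [266.29164127 230.50920879] [311.43521354 251.83541749] crop [ 81.45820634 102.54604397] [307.17606771 209.17708744]
37 [261.57740681 241.1607668 ]
40 [261.47484336 241.74491586]
43 [261.44749707 242.32964366]
[array([-3.49910045, -1.05285113]), array([-2.9186081 ,  1.53063239])]
spindle top pred [289.54189343 251.91861826] flange centre [289.82669789 259.18674841]
(23, 11, 34, 17)
flange pred (array([272.75617447, 251.89438339]), array([306.81903296, 266.99330533])) base pred (array([256.60160727, 258.58994037]), array([323.86785743, 290.3709763 ]))
```

```bash
python3 -m jog '[[0.0016,-0.001,0.01,0,0],[0,0,0.005,0,0],[0,0,0.001,0,0],[0,0,0.001,0,0],[0,0,0.001,0,0],[0,0,0.001,0,0],[0,0,0,0,0],[0,0,0,0,0]]'
python3 -m jog '[[0,0,0.001,0,0],[0,0,0.001,0,0],[0,0,0,0,0]]'
```

```text
clock: 6.7
position: [0.5944, 0.0292, 0.0874]
eef_rot: [180.0, -0.0, 40.0]
contact_force: [-0.8, -0.2, -3.5]
gripper_width: 0.0129
gripper_force: 61.2
clock: 6.95
position: [0.5942, 0.0292, 0.0851]
eef_rot: [-180.0, 0.0, 40.0]
contact_force: [0.2, 0.2, -2.9]
gripper_width: 0.0132
gripper_force: 61.2
```

```bash
python3 -m jog '[[0,0,0.001,0,0],[0,0,0.001,0,0],[0,0,0,0,0]]'
python3 -m jog '[[0,0,0.001,0,0],[0,0,0.001,0,0],[0,0,0,0,0]]'
```

```text
clock: 7.2
position: [0.5942, 0.0293, 0.0831]
eef_rot: [-180.0, 0.0, 40.0]
contact_force: [-0.5, 0.9, -3.8]
gripper_width: 0.0134
gripper_force: 61.2
clock: 7.45
position: [0.5942, 0.0293, 0.0811]
eef_rot: [-180.0, 0.0, 40.0]
contact_force: [-1.4, 0.3, -3.3]
gripper_width: 0.0129
gripper_force: 61.2
```

```bash
python3 -m jog '[[0,0,0.001,0,0],[0,0,0.001,0,0],[0,0,0,0,0]]'
```

```text
clock: 7.7
position: [0.5942, 0.0293, 0.0791]
eef_rot: [-180.0, 0.0, 40.0]
contact_force: [-1.6, 0.2, -3.1]
gripper_width: 0.013
gripper_force: 61.2
```

```bash
python3 -m jog '[[0,0,0.0005,0,0],[0,0,0.0005,0,0],[0,0,0,0,0]]'; python3 -m jog '[[0,0,0.0005,0,0],[0,0,0.0005,0,0],[0,0,0,0,0]]'
```

```text
clock: 7.95
position: [0.5942, 0.0293, 0.0782]
eef_rot: [-180.0, 0.0, 40.0]
contact_force: [-1.2, 1.5, -2.3]
gripper_width: 0.0131
gripper_force: 61.3
clock: 8.2
position: [0.5942, 0.0293, 0.0772]
eef_rot: [-180.0, 0.0, 40.0]
contact_force: [-1.8, 1.4, -1.9]
gripper_width: 0.013
gripper_force: 61.3
```

```bash
python3 -m jog '[[0,0,0.0005,0,0],[0,0,0.0005,0,0],[0,0,0,0,0]]'; python3 -m jog '[[0,0,0.0005,0,0],[0,0,0.0005,0,0],[0,0,0,0,0]]'
```

```text
clock: 8.45
position: [0.5942, 0.0293, 0.0762]
eef_rot: [-180.0, 0.0, 40.0]
contact_force: [-2.5, 1.6, -0.9]
gripper_width: 0.0133
gripper_force: 61.3
clock: 8.7
position: [0.5942, 0.0293, 0.0752]
eef_rot: [-180.0, 0.0, 40.0]
contact_force: [-1.8, 2.2, -1.0]
gripper_width: 0.0129
gripper_force: 61.4
```

```bash
python3 -m jog '[[0,0,0.0005,0,0],[0,0,0.0005,0,0],[0,0,0,0,0]]'; python3 -m jog '[[0,0,0.0005,0,0],[0,0,0.0005,0,0],[0,0,0,0,0]]'
```

```text
clock: 8.95
position: [0.5942, 0.0293, 0.0742]
eef_rot: [-180.0, 0.0, 40.0]
contact_force: [-2.7, 3.1, -1.2]
gripper_width: 0.0131
gripper_force: 61.4
clock: 9.2
position: [0.5942, 0.0293, 0.0732]
eef_rot: [-180.0, 0.0, 40.0]
contact_force: [-4.2, 3.4, -0.9]
gripper_width: 0.0131
gripper_force: 61.4
```

```bash
python3 -m jog '[[0,0,0.0005,0,0],[0,0,0.0005,0,0],[0,0,0,0,0]]'
```

```text
clock: 9.45
position: [0.5943, 0.0292, 0.0722]
eef_rot: [-180.0, 0.0, 40.0]
contact_force: [-3.9, 1.9, -1.2]
gripper_width: 0.0132
gripper_force: 61.5
```

```bash
python3 -m jog '[[0,0,0.0005,0,0],[0,0,0,0,0]]'
```

```text
clock: 9.62
position: [0.5943, 0.0293, 0.0717]
eef_rot: [-180.0, 0.0, 40.0]
contact_force: [-4.2, 3.4, -1.7]
gripper_width: 0.0133
gripper_force: 61.5
```

```bash
python3 -m jog '[[0,-0.0005,0.0003,0,0],[0,0,0.0003,0,0],[0,0,0,0,0]]'
```

```text
clock: 9.87
position: [0.5942, 0.0294, 0.0712]
eef_rot: [180.0, -0.0, 40.0]
contact_force: [-1.7, 0.2, -1.5]
gripper_width: 0.013
gripper_force: 61.4
```

```bash
python3 -m jog '[[0,0,0.0003,0,0],[0,0,0.0002,0,0],[0,0,0,0,0]]'
```

```text
clock: 10.12
position: [0.5942, 0.0294, 0.0707]
eef_rot: [180.0, -0.0, 40.0]
contact_force: [-1.1, 0.4, -2.2]
gripper_width: 0.0131
gripper_force: 61.3
```

```bash
python3 -m jog '[[0,0,0.0003,0,0],[0,0,0.0002,0,0],[0,0,0,0,0]]'
```

```text
clock: 10.37
position: [0.5942, 0.0294, 0.0704]
eef_rot: [180.0, -0.0, 40.0]
contact_force: [-2.0, 1.5, 0.8]
gripper_width: 0.0129
gripper_force: 61.7
```

```bash
python3 -m jog '[[0,0,0.0003,0,0],[0,0,0,0,0]]'
```

```text
clock: 10.53
position: [0.5942, 0.0294, 0.0704]
eef_rot: [180.0, -0.0, 40.0]
contact_force: [-3.7, -0.6, 4.4]
gripper_width: 0.0127
gripper_force: 62.4
```

```bash
python3 - <<'E'
from plant import vision
import pickle; from h import *
c=vision.camera("side"); pickle.dump(c,open("c2.pkl","wb"))
cv2.imwrite("pics/c2.png",cv2.resize(c["img"][215:305,235:345],None,fx=6,fy=6,interpolation=cv2.INTER_CUBIC)[:,:,::-1])
E
```

```text
(no output)
```

View pics/c2.png

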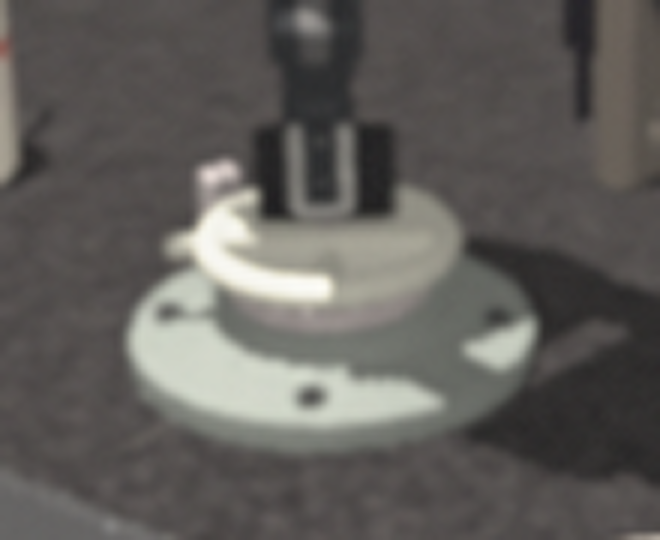

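The side view shows the wheel seated low on the flange with its pointer to the left of the post, and force rising at the home height. I'll back off 0.3 mm and turn.

```bash
python3 -m jog '[[0,0,-0.0003,0,0],[0,0.0001,0,2.5,0],[0,0.0001,0,2.5,0],[0,0.0001,0,2.5,0],[0,0.0001,0,2.5,0],[0,0,0,0,0]]'
```

```text
clock: 11.08
position: [0.5942, 0.0293, 0.0704]
eef_rot: [180.0, -0.0, 29.9]
contact_force: [-3.7, 0.7, 4.4]
gripper_width: 0.0129
gripper_force: 62.3
```

```bash
python3 -m jog '[[0,0.0001,0,2.5,0],[0,0.0001,0,2.5,0],[0,0.0001,0,2.5,0],[0,0.0001,0,2.5,0],[0,0.0001,0,2.5,0],[0,0.0001,0,2.5,0],[0,0,0,0,0]]'; python3 -c "
from plant import readout; o=readout.observe(); print(o['contact_force'],o['wrist_torque'])"
```

```text
clock: 11.67
position: [0.5942, 0.0289, 0.0704]
eef_rot: [-180.0, 0.0, 14.9]
contact_force: [-5.7, 1.0, 5.6]
gripper_width: 0.0133
gripper_force: 62.5
[-5.71201504  1.00486256  5.61588596] [0.15086576 0.89337091 0.04479991]
```

```bash
python3 -m jog '[[-0.0004,0,0,0,0],[0,0.0001,0,2.5,0],[0,0.0001,0,2.5,0],[0,0.0001,0,2.5,0],[0,0.0001,0,2.5,0],[0,0.0001,0,2.5,0],[0,0.0001,0,2.5,0],[0,0,0,0,0]]'; python3 -c "
from plant import readout; o=readout.observe(); print(o['contact_force'],o['wrist_torque'])"
```

```text
clock: 12.33
position: [0.5941, 0.0283, 0.0704]
eef_rot: [-180.0, 0.0, -0.1]
contact_force: [-4.9, 1.5, 5.9]
gripper_width: 0.0129
gripper_force: 62.4
[-4.85863029  1.50257143  5.88112097] [ 0.26511907  0.72735926 -0.02290685]
```

```bash
python3 -m jog '[[0,0.0001,0,2.5,0],[0,0.0001,0,2.5,0],[0,0.0001,0,2.5,0],[0,0.0001,0,2.5,0],[0,0.0001,0,2.5,0],[0,0,0,0.6,0],[0,0,0,0,0],[0,0,0,0,0]]'; python3 - <<'E'
from plant import vision,readout
import pickle; from h import *
o=readout.observe(); print(o['contact_force'],o['wrist_torque'])
c=vision.camera("side"); pickle.dump(c,open("c3.pkl","wb"))
cv2.imwrite("pics/c3.png",cv2.resize(c["img"][215:305,235:345],None,fx=6,fy=6,interpolation=cv2.INTER_CUBIC)[:,:,::-1])
E
```

```text
clock: 13.0
position: [0.594, 0.0281, 0.0704]
eef_rot: [-180.0, 0.0, -13.1]
contact_force: [-4.5, 3.7, 5.7]
gripper_width: 0.0132
gripper_force: 62.5
[-4.45539926  3.68890651  5.65165981] [0.50609697 0.73728554 0.06509865]
```

View pics/c3.png

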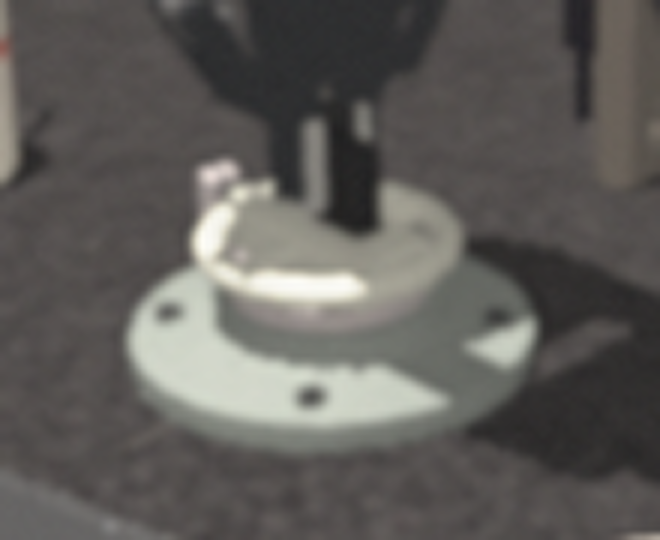

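The wheel is still seated, with the pointer now up at the index post, at about crop (235,190). I'll release, rise and move aside to look from the top.

```bash
python3 -m jog '[[0,0,-0.0004,0,0],[0,0,0,0,0.3],[0,0,0,0,0.6],[0,0,0,0,1],[0,0,0,0,1],[0,0,0,0,1],[0,0,0,0,1],[0,0,-0.005,0,1],[0,0,-0.02,0,1],[0,0,-0.03,0,1],[0,0,-0.03,0,1],[0,0,-0.03,0,1],[0,-0.035,0,0,1],[0,-0.035,0,0,1],[0,-0.035,0,0,1],[0,-0.035,0,0,1],[0,-0.035,0,0,1],[0,-0.035,0,0,1],[0,-0.035,0,0,1],[0,0,0,0,1]]'; python3 - <<'E'
from plant import vision,readout
import pickle; from h import *
print(readout.observe()['position'])
d={n:vision.camera(n) for n in("top","side")}; pickle.dump(d,open("c4.pkl","wb"))
a=cv2.resize(d["top"]["img"][205:269,252:316],None,fx=9,fy=9,interpolation=cv2.INTER_CUBIC)
cv2.imwrite("pics/c4.png",a[:,:,::-1])
E
```

```text
clock: 14.72
position: [0.6494, 0.2719, 0.1851]
eef_rot: [-179.9, 0.0, -12.8]
contact_force: [0.2, -0.6, -0.6]
gripper_width: 0.0853
gripper_force: 0.0
[0.64935395 0.27189383 0.1851127 ]
```

View pics/c4.png

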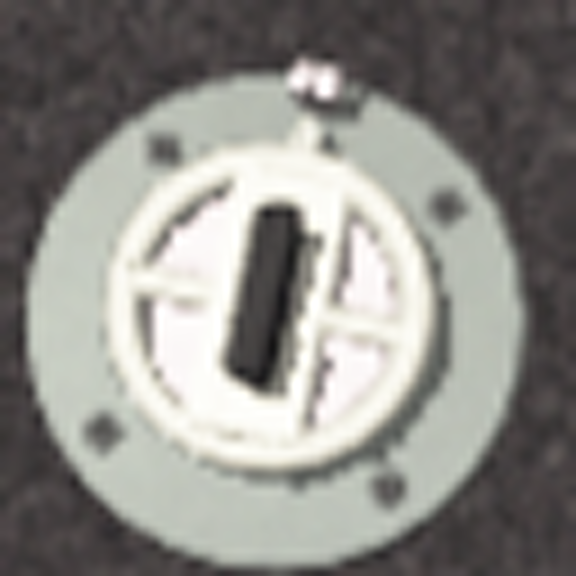

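The top view shows the rim centred at crop (271.5,305), the pointer at (307,130) and the index post top at (315,80), all nearly in line. I'll work out the residual.

```bash
python3 - <<'E'
import pickle; from h import *
d=pickle.load(open("c4.pkl","rb"));T=d["top"]
f=lambda x,y:(252+(x+.5)/9-.5,205+(y+.5)/9-.5)
I=T["img"].astype(int)
c=onz(T,f(271.5,305),.047)
for n,p,z in(("pointer",(308,128),.047),("pointer2",(305,137),.047),("post",(315,79),.052),("post lo",(313,74),.052),("post hi",(318,84),.052)):
    q=onz(T,f(*p),z)-c; print(n,q,np.hypot(*q[:2]),np.degrees(np.arctan2(q[1],q[0])))
s=np.array([.5925,.028]); print(c)
b=np.array([1,0]); 
for u,v in(((222,370),(258,205)),((262,393),(302,215)),((298,435),(345,190)),((215,410),(240,180))):
    q=onz(T,f(*v),.06)-onz(T,f(*u),.06); print(np.degrees(np.arctan2(q[1],q[0])))
# base bolt holes: stage orientation (4 holes)
for h in((165,150),(447,204),(102,432),(388,488)):
    q=onz(T,f(*h),.02)[:2]-s; print("hole",np.degrees(np.arctan2(q[1],q[0])),np.hypot(*q))
# expected pixel positions of post outline for candidate stage yaws
sub=I[208:222,280:296]; print(sub.sum(2)//3)
for yw in(-11,-13,-15):
    a=np.radians(yw); print(yw,pix(T,[c[0]+.0695*np.cos(a),c[1]+.0695*np.sin(a),.052]), pix(T,[c[0]+.058*np.cos(a),c[1]+.058*np.sin(a),.047]))
E
```

```text
pointer [ 0.05288728 -0.01168702  0.        ] 0.054163184907750225 -12.46095699163039
pointer2 [ 0.05019743 -0.0107496   0.        ] 0.05133552335178643 -12.087130837911479
post [ 0.06682473 -0.01425343  0.005     ] 0.0683279187608918 -12.040517705324055
post lo [ 0.06833854 -0.01368201  0.005     ] 0.06969471549236085 -11.321465366257192
post hi [ 0.06530519 -0.01512232  0.005     ] 0.06703322215644036 -13.037833261683215
[0.5940403 0.0276003 0.047    ]
-13.077844030285911
-13.476345980790752
-11.715539567749152
-6.984713365063593
hole 32.020939776885854 0.061894933031798
hole -56.91202284875517 0.06271788798395977
hole 121.99244673154259 0.06247595233763792
hole -147.36090814739603 0.061516736354644504
[[ 67  61  77  78  74  65  62  56  65  65  59  61  59  57  60  63]
 [ 65  61  77  75  77  59  58  61  71  66  60  60  69  74  68  57]
 [ 60  61  65  62  68  58  65  62  62  66  67  63  69  78  76  68]
 [ 64  61  59  57  65 125  99  79  59  67  69  65  65  66  64  67]
 [ 61  67  62  62 126 213 185 168 177 125  82  73  66  59  58  60]
 [131 135 135 135 221 245 223 230 242 170  87  71  64  59  59  61]
 [184 182 183 182 225 233 177 241 250 173 111 111  85  63  56  66]
 [181 183 183 182 141 133  97 213 230 145 123 130 100 121 102  75]
 [183 183 181 181 165 113  77  82  88  88  91  92 130 172 158 136]
 [183 182 181 180 179 163 143 106  90  91  91  92 164 182 183 182]
 [184 182 180 181 180 210 215 162 136 136 136 138 173 182 183 182]
 [183 181 180 180 198 223 239 202 155 172 179 180 182 182 183 183]
 [190 192 188 187 220 227 239 181 105 162 179 180 181 182 182 182]
 [225 226 223 220 231 233 226 165 110 139 172 180 181 183 182 183]]
-11 [286.17696139 212.82358461] [285.52333216 217.28875878]
-13 [287.06559348 212.9925    ] [286.2628567 217.4294277]
-15 [287.94765048 213.19206835] [286.99689924 217.59562289]
```

```bash
python3 -c "
from plant import hand_in; print(hand_in())"
```

```text
the job is handed in; nothing more can be done
None
```

The handwheel is fitted home over the centre post and drive pin, turned so its pointer lines up with the mark (within about 1° in the top view, under the 3 mm limit), released and handed in at about 15 s; no verdict came back.

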